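# Put away the jars, oil tins and milk jug

### The job

Put the stock away on the storeroom table: stand both round jars in the shallow steel pan, stand one oil tin in each of the two cells of the low cardboard carton, and stand the steel milk jug wholly inside the dark-walled three-sided bay with its spout pointing out of the bay's open side. Set everything down gently and upright, let go, and leave the white cup where it stands.

Things in the scene. Friction and masses are not known exactly. Their poses are not given: they have to be found in the camera images.
- jar1_mid (a point): squat round preserve jar with a pale paper label and a steel screw lid, 56 mm across, 84 mm tall, about 250 g, standing upright; this point is its centre, 42 mm above its underside; z up. The two jars are alike and interchangeable
- jar2_mid (a point): squat round preserve jar with a pale paper label and a steel screw lid, 56 mm across, 84 mm tall, about 250 g, standing upright; this point is its centre, 42 mm above its underside; z up. The two jars are alike and interchangeable
- tin1_mid (a point): rectangular upright oil tin, bare metal with a paper label and a small black screw cap (8 mm high) on top near one end; 44 mm thick along its own x, 64 mm wide along its own y, 94 mm tall with the cap (flat top at 86 mm), about 300 g; this point is its centre, 47 mm above its underside; z up. The two tins are alike, interchangeable, and may face either way round
- tin2_mid (a point): rectangular upright oil tin, bare metal with a paper label and a small black screw cap (8 mm high) on top near one end; 44 mm thick along its own x, 64 mm wide along its own y, 94 mm tall with the cap (flat top at 86 mm), about 300 g; this point is its centre, 47 mm above its underside; z up. The two tins are alike, interchangeable, and may face either way round
- jug_mid (a point): small open stainless-steel milk jug, round body 60 mm across up to 50 mm high, narrowing to 56 mm at the rim at 76 mm, hollow with 3 mm walls, about 200 g; this point is on its axis 38 mm above its underside; its own x points to the spout (tip 43 mm from the axis, top at 81 mm), the wire handle is opposite and reaches 54 mm from the axis; z up. It can be gripped across the body along its own y
- pan: shallow oblong steel pan, fixed to the table, outside 98 mm along its x and 182 mm along its y (plus a wire loop at each end reaching 102 mm from the centre), rim 22 mm high, walls and floor 3 mm; origin at the centre of its underside on the table, z up. It takes both jars, for example side by side at y = +45 and -45 mm
- carton: low brown cardboard carton, fixed to the table, outside 76 mm along its x and 188 mm along its y, 26 mm high, walls, divider and floor 4 mm; one divider across the middle (at y = 0) makes two cells, each 68 mm along x by 88 mm along y, centred at y = +46 and -46 mm; origin at the centre of its underside on the table, z up. A tin fits a cell with its 64 mm width along the carton's y
- bay_mouth (a point): middle of the open side of a grey steel, dark-walled three-sided bay that is fixed to the table: floor 126 mm long by 98 mm wide and 2 mm thick, dark walls 4 mm thick, 16 mm high along the two long sides and 40 mm high at the back, none at the opening; the floor is plain grey; this point is at floor level in the opening, its x points out of the bay, y across it, z up; the middle of the bay's floor lies at x = -63 mm from this point
- cup: white ceramic cup without handle, open, 68 mm across the rim, 60 mm tall, a bystander to be left alone; origin at the centre of its underside
There are look-alikes about, which are no part of the job. What is shaped like the part that bears jug_mid but blue, red or yellow is not meant.

How it is judged:
At the end, for the whole second after the job is handed in: Both jars stand in the pan (on its floor), one tin stands on the floor of each carton cell, and the jug stands on the floor of the bay, wholly between its back wall and its open side, with the spout out of the open side within 20 degrees; all upright within 7 degrees, released and at rest (x of jar1_mid in the frame of pan between -0.03 and 0.03 m and y of jar1_mid in the frame of pan between -0.075 and 0.075 m and z of jar1_mid in the frame of pan between 0.035 and 0.055 m and angle between each of jar1_mid, jar2_mid, jug_mid's own z axis and vertical below 0.12 rad and x of jar2_mid in the frame of pan between -0.03 and 0.03 m and y of jar2_mid in the frame of pan between -0.075 and 0.075 m and z of jar2_mid in the frame of pan between 0.035 and 0.055 m and ((x of tin1_mid in the frame of carton between -0.026 and 0.026 m and y of tin1_mid in the frame of carton between 0.02 and 0.075 m and z of tin1_mid in the frame of carton between 0.042 and 0.06 m and angle between each of tin1_mid, tin2_mid's own z axis and vertical below 0.12 rad and x of tin2_mid in the frame of carton between -0.026 and 0.026 m and y of tin2_mid in the frame of carton between -0.075 and -0.02 m and z of tin2_mid in the frame of carton between 0.042 and 0.06 m) or (x of tin1_mid in the frame of carton between -0.026 and 0.026 m and y of tin1_mid in the frame of carton between -0.075 and -0.02 m and z of tin1_mid in the frame of carton between 0.042 and 0.06 m and angle between each of tin1_mid, tin2_mid's own z axis and vertical below 0.12 rad and x of tin2_mid in the frame of carton between -0.026 and 0.026 m and y of tin2_mid in the frame of carton between 0.02 and 0.075 m and z of tin2_mid in the frame of carton between 0.042 and 0.06 m)) and x of jug_mid in the frame of bay_mouth between -0.085 and -0.036 m and y of jug_mid in the frame of bay_mouth between -0.02 and 0.02 m and z of jug_mid in the frame of bay_mouth between 0.028 and 0.046 m and angle between the x axis of jug_mid and the x axis of bay_mouth, either way round below 0.35 rad and x of bay_mouth in the frame of jug_mid above 0.02 m and linear speed of each of jar1, jar2, tin1, tin2, jug below 0.02 m/s); the robot touches nothing.
It fails at once if the white cup is moved more than 25 mm or tipped (distance of cup from where it was at the start of the episode above 0.025 m or angle between cup's own z axis and vertical above 0.4 rad).
It fails at once if a jar, tin or the jug is dropped or thrown (faster than 0.6 m/s while not held) ((linear speed of jar1 above 0.6 m/s and contact force between the fingers and jar1 below 0.05 N) or (linear speed of jar2 above 0.6 m/s and contact force between the fingers and jar2 below 0.05 N) or (linear speed of tin1 above 0.6 m/s and contact force between the fingers and tin1 below 0.05 N) or (linear speed of tin2 above 0.6 m/s and contact force between the fingers and tin2 below 0.05 N) or (linear speed of jug above 0.6 m/s and contact force between the fingers and jug below 0.05 N)).
It also fails if it takes over 120 s, if anything falls off the work surface, if the arm or the gripper's body presses on something with over 40 N, if the wrist force passes 120 N, or if a joint passes its speed limit or range.

### The arm

A 6-joint arm with a two-finger parallel gripper is mounted at the origin on the work surface. World frame = base frame: x ahead of the robot, y to its left, z up, the work surface at z = 0. Lengths are in m, angles in rad, forces in N, time in s.
With the tool pointing down it reaches from about 0.4 to 0.925 m from the base axis. Payload 3.4 kg.
Tool frame: the origin (TCP) lies at the very end of the fingers, on their centre line; the grasp point (between the pads) lies 19 mm behind it; z points along the fingers, y is the line along which they close (so a half turn about z gives the same grasp; the last joint's range is limited). The gripper opens to 85 mm and grips with 20 to 120 N. Pads are 22 mm wide; open, the fingers measure 114 mm over their backs; the gripper's body (76 mm by 85 mm) begins 54 mm behind the grasp point. The pads swing forward as they close: fully open they stand 13 mm farther back than shut.
Start: joints at [1.028, 0.307, 1.506, -0, 1.328, -0.073], TCP at [0.26, 0.513, 0.231] pointing down, gripper open.
Joint ranges: [-3.12, 3.12], [-1.05, 2.28], [0.14, 2.33], [-1.42, 4.57], [0.1, 2.73], [-2.68, 2.68]. Speed limits (rad/s): [2.57, 2.57, 3.14, 3.14, 3.14, 3.14].

### API

Orientations are given as a unit quaternion [x, y, z, w].
In Python, from bench import ctrl gives the robot as it stands.
- The arm moves only by the tool servo_tool, never from a script. Its arguments are lists of equal length, an entry for each row: "claw": the opening, from 0 (shut) to 1 (fully open); "travel": the shift along the world's x, y, z in units of 50 mm (1.0 is 50 mm), a list of three; "turn": the turn, a rotation vector about the world's x, y, z in units of 0.1 rad (1.0 is 0.1 rad), a list of three. In form: {"claw": [claw, ...], "travel": [[tx, ty, tz], ...], "turn": [[rx, ry, rz], ...]}. A call has 1 to 20 rows; each row shifts and turns the commanded pose from where the row before left it; what a row does not reach is not made up. A row lasts 1/10 s, in which the tool goes at most 50 mm and 8.59 degrees, less where a joint would pass 70% of its speed; a pose out of reach is approached as far as the arm can. A call with a number of a shift or a turn outside -1 to 1 is refused whole. A call with a gripper value outside its range is refused whole. The fingers move at their own pace and stop on an object; "grip_force" is the grip in N (left out, the last holds). Time passes only in rows, so rows that do not move let the fingers close. It gives the time, the measured TCP pose, the force, the opening and the grip force at its end, in the units of the state.
- ctrl.read_state(): the state, without advancing time (a new reading comes with each control period).
- ctrl.capture(name): name is "side" or "top" or "wrist"; returns the picture (400x640x3 uint8, red, green, blue); there is no depth.
- ctrl.camera_params(name): a dict with "fx", "fy", "cx", "cy" (pixels), "pose" (4x4, takes a point from camera to world coordinates). Camera axes: x right, y down, z forward; pixel columns grow to the right and rows downward; lengths in m; the calibration is good to about 2 mm. A picture is of the moment at which its call begins: read the wrist's pose just before it. camera_params takes no time and is no camera call; for the wrist camera it gives the pose at the moment of the call.
- ctrl.sign_off(): hands the job in; it is judged then, once.
The state is a dict: "time": time; "qpos": joint angles; "qvel": joint speeds; "joint_torque": joint torques, N m; "eef_pos": TCP position; "tool_rot": TCP orientation; "wrist_force": force on the tool from outside, world axes, zero at the start; "wrist_torque": the same for the moment, N m; "grip_width": opening from 0.0 (shut) to 1.0 (fully open); "grip_force": force on a finger pad.
Only numpy, scipy, OpenCV 4.12 (cv2) and the standard library are available. Lean on these libraries where they do the work, as an engineer would, in place of code of your own. Each camera call takes 0.05 s, during which the arm holds its last target. There are 200 camera calls.

## Working session

There is one attempt and no reset: what is moved stays moved. The work goes in short steps, Python scripts to look and compute and a tool call to move; the robot and the scene stay as the last step left them, time stands still between calls to the robot, and variables do not carry over. Pictures are saved under pics/ and viewed, at most 14 in all, crops included, and the job is handed in when it is done.

Besides the shell and the picture viewer there is one more tool, called after "Call:" as name(argument=value, ...), one argument or row to a line, values as JSON. servo_tool: Moves the arm, as the interface text tells. Its arguments: {"type":"object","properties":{"claw":{"type":"array"},"travel":{"type":"array"},"turn":{"type":"array"},"grip_force":{"type":"number"}},"required":["claw","travel","turn"]}

```bash
mkdir -p pics; ls
python3 - <<'E'
from bench import ctrl
import cv2,numpy as np
np.set_printoptions(precision=4,suppress=True)
for n in ("top","side","wrist"):
    p=ctrl.camera_params(n); print(n,p["fx"],p["fy"],p["cx"],p["cy"]); print(np.array(p["pose"]))
    cv2.imwrite(f"pics/{n}0.png",ctrl.capture(n)[:,:,::-1])
s=ctrl.read_state();print(s)
E
```

```text
pics
top 486.17474821051354 486.17474821051354 318.0455474352287 205.18802602235715
[[-0.0257 -0.9973  0.0688  0.4013]
 [-0.9994  0.0242 -0.0233  0.0214]
 [ 0.0216 -0.0694 -0.9974  1.2555]
 [ 0.      0.      0.      1.    ]]
side 483.7901037984305 483.7901037984305 318.63124645542473 197.27808178144747
[[ 0.9339 -0.2521  0.2534  0.2228]
 [-0.357  -0.6233  0.6957 -0.7918]
 [-0.0174 -0.7402 -0.6721  0.8018]
 [ 0.      0.      0.      1.    ]]
wrist 348.1553883881153 348.1553883881153 315.73690223273303 195.8917067603582
[[ 0.4525  0.8487  0.2738  0.1898]
 [ 0.8917 -0.4299 -0.1413  0.5486]
 [-0.0022  0.3081 -0.9513  0.3727]
 [ 0.      0.      0.      1.    ]]
{'time': 0.15, 'qpos': array([ 1.0285,  0.3074,  1.5073,  0.    ,  1.3284, -0.0735]), 'qvel': array([ 0.0017, -0.004 , -0.0034,  0.0003, -0.0008, -0.0017]), 'joint_torque': array([  0.0007, -45.7978, -25.2221,  -0.    ,   0.0085,  -0.    ]), 'eef_pos': array([0.2596, 0.5125, 0.2306]), 'tool_rot': array([ 0.2323,  0.9726, -0.0007, -0.0002]), 'wrist_force': array([ 0.0249, -0.9518,  0.1099]), 'wrist_torque': array([-0.0391, -0.0087,  0.0161]), 'grip_force': 0.0, 'grip_width': 0.9950400576955621}
```

View pics/top0.png

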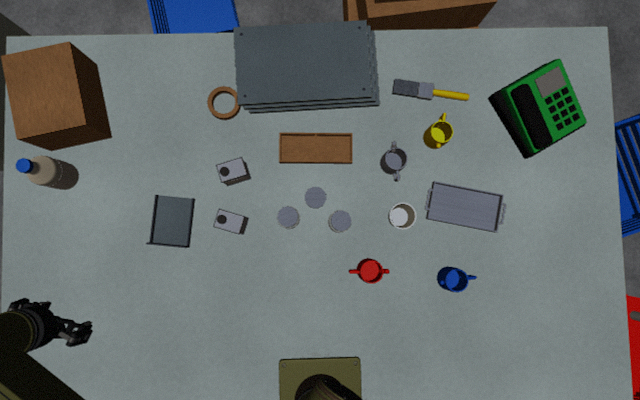

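View pics/side0.png

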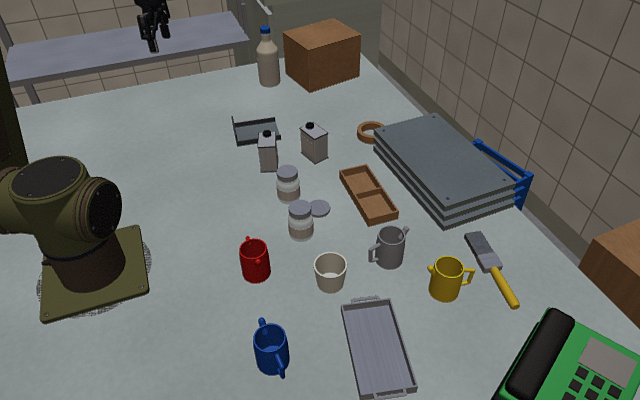

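Top view: jars' discs at (289,217), (340,221), with a loose lid at (315,197). The tins are at (232,171) and (231,221), jug (394,160), carton (316,148), pan (465,206), bay (172,221), cup (402,215). I'll zoom in on the details.

Run:
```python
import cv2,numpy as np
t=cv2.imread("pics/top0.png");s=cv2.imread("pics/side0.png")
r=lambda im,x,y,w,h:cv2.resize(im[y:y+h,x:x+w],(400,300),interpolation=cv2.INTER_CUBIC)
a=np.hstack([r(t,140,150,120,90),r(t,265,120,120,90)])
b=np.hstack([r(t,375,110,80,60+0) if 0 else r(t,360,135,88,66),r(t,420,170,100,75)])
c=np.hstack([r(s,220,95,120,90),r(s,340,200,120,90)])
cv2.imwrite("pics/z1.png",np.vstack([a,b])); cv2.imwrite("pics/z2.png",c)
```

```text
(no output)
```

View pics/z1.png

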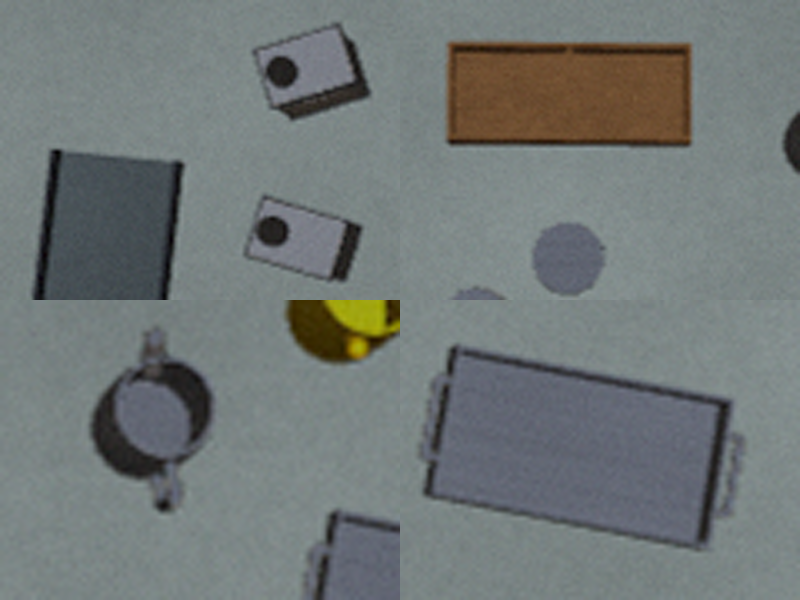

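View pics/z2.png

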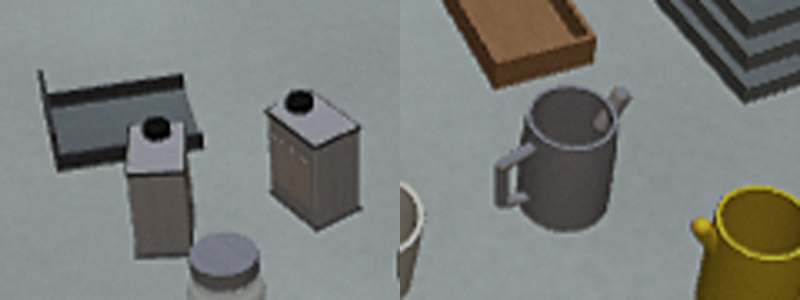

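The jug's spout points +x (handle towards the robot), and the bay opens towards +x with its tall wall near the robot. Next I'll measure with masks.

```bash
cat > h.py <<'E'
import numpy as np,cv2
from bench import ctrl
np.set_printoptions(precision=4,suppress=True)
def ray(cam,uv,z,pose=None):
    p=cam if isinstance(cam,dict) else ctrl.camera_params(cam); T=np.array(p["pose"]); uv=np.atleast_2d(uv).astype(float)
    d=np.c_[(uv[:,0]-p["cx"])/p["fx"],(uv[:,1]-p["cy"])/p["fy"],np.ones(len(uv))]@T[:3,:3].T
    return (T[:3,3]+d*((z-T[2,3])/d[:,2])[:,None])[:,:2]
def rects(mask,z,x0,y0,x1,y1,cam="top",amin=60):
    m=np.zeros(mask.shape,np.uint8);m[y0:y1,x0:x1]=mask[y0:y1,x0:x1]*255
    for c in cv2.findContours(m,cv2.RETR_EXTERNAL,cv2.CHAIN_APPROX_NONE)[0]:
        if cv2.contourArea(c)<amin: continue
        w=ray(cam,c[:,0,:],z)*1000
        (cx,cy),s,a=cv2.minAreaRect(w.astype(np.float32)); (ex,ey),er=cv2.minEnclosingCircle(w.astype(np.float32))
        print(z,"px",np.round(c[:,0].mean(0)),"rect c",round(cx,1),round(cy,1),"size",np.round(s,1),"ang",round(a,1),"circ",round(ex,1),round(ey,1),round(er,1))
E
python3 - <<'E'
from h import *
t=cv2.imread("pics/top0.png").astype(int); b,g,r=t[...,0],t[...,1],t[...,2]
print("px",[t[y,x].tolist() for x,y in [(235,165),(289,217),(315,197),(171,225),(470,206),(392,162),(50,220+80),(300,150),(280,172),(193,220)]])
lav=cv2.morphologyEx(((b-g>5)&(b>95)).astype(np.uint8),cv2.MORPH_CLOSE,np.ones((3,3)))
print("tins");rects(lav,.086,205,145,260,245)
print("jars");rects(lav,.084,270,180,365,245)
print("lid?");rects(lav,.01,300,180,330,210)
print("pan");rects((b-g>3)|(t.sum(2)<230),.022,415,170,515,240)
print("carton");rects((r-b>15),.026,265,120,365,175)
print("bay");rects((t.sum(2)<310),.018,140,185,205,255)
print("bayfloor");rects((t.sum(2)<330)&(t.sum(2)>200),.002,140,185,205,255)
print("jug");rects((b-g>3)|(t.sum(2)<230),.076,375,135,415,190)
print("cup");rects(t.min(2)>160,.06,380,195,425,235)
E
```

```text
px [[134, 126, 124], [113, 103, 100], [112, 100, 95], [83, 80, 71], [114, 103, 97], [115, 102, 96], [133, 131, 122], [49, 77, 110], [133, 134, 126], [131, 129, 119]]
tins
0.086 px [227. 221.] rect c 449.2 210.9 size [61.6 40.7] ang 72.6 circ 448.7 210.4 35.0
0.086 px [230. 170.] rect c 574.1 202.6 size [42.4 60.8] ang 17.3 circ 573.9 201.9 34.8
jars
0.084 px [341. 220.] rect c 444.4 -59.8 size [46.5 47.5] ang 16.9 circ 444.8 -60.2 24.5
0.084 px [287. 216.] rect c 457.2 68.9 size [46.1 47.6] ang 43.7 circ 457.8 69.1 24.7
0.084 px [315. 197.] rect c 502.1 0.9 size [48.4 48.6] ang 88.6 circ 502.0 0.6 26.1
lid?
0.01 px [315. 197.] rect c 508.5 -0.4 size [51.4 51.6] ang 88.6 circ 508.3 -0.7 27.7
pan
0.022 px [465. 206.] rect c 475.0 -384.5 size [204.5 101.2] ang 77.6 circ 471.7 -384.5 105.4
carton
0.026 px [316. 147.] rect c 635.4 -4.9 size [187.   77.5] ang 88.7 circ 635.5 -5.0 100.2
bay
0.018 px [171. 222.] rect c 455.7 366.5 size [109.4 127.6] ang 82.9 circ 455.8 366.5 82.2
bayfloor
0.002 px [173. 218.] rect c 458.9 362.1 size [ 94.4 122. ] ang 83.0 circ 459.0 362.2 75.3
jug
0.076 px [394. 161.] rect c 585.7 -198.1 size [71.8 72.7] ang 46.5 circ 587.0 -196.7 49.6
cup
0.06 px [398. 216.] rect c 451.4 -204.3 size [39.6 39. ] ang 24.7 circ 451.1 -203.2 21.1
```

Run:
```python
from h import *
def quad(P,n):
    P=np.array(P)*1000;print(n,"corners",P.round(1).tolist(),"mean",P.mean(0).round(1))
quad(ray("top",[(433.25,181.75),(503,195.5),(496.75,232.25),(426.75,218.5)],.022),"pan")
m=ray("top",[(155,195),(194.9,198.9)],.018)*1000; d=m[1]-m[0]; print("bay mouth",m,m.mean(0),np.linalg.norm(d),"x dir deg",np.degrees(np.arctan2(d[0],-d[1]))*-1)
r=ray("top",(395.75,158.9),.076)*1000;print("jug rim top",r,"side",ray("side",(391.6,235.1),.076)*1000)
sp=ray("top",(394.1,141.6),.081)*1000;print("spout",sp,"dir",np.degrees(np.arctan2(*(sp-r)[0,::-1])),np.linalg.norm(sp-r)); print("handle",ray("top",(396.3,179),.06)*1000)
print("jar side",ray("side",(287.5,171.2),.084)*1000, "lid side",ray("side",(319,208),.005)*1000,"jar2 side",ray("side",(299.5,208),.084)*1000)
# side tin tops
g=lambda q:[(220+x/3.3333,95+y/3.3333) for x,y in q]
print("tinA side",ray("side",g([(127,174),(184,174),(186,126),(138,124)]),.086).mean(0)*1000)
print("tinB side",ray("side",g([(266,112),(317,148),(361,127),(312,90)]),.086).mean(0)*1000)
```

```text
pan corners [[539.5, -304.5], [499.8, -483.1], [406.0, -462.1], [445.6, -283.9]] mean [ 472.7 -383.4]
bay mouth [[522.5747 405.5367]
 [510.2333 304.9289]] [516.404  355.2328] 101.3619044428271 x dir deg 6.993441845278422
jug rim top [[ 592.0002 -200.0168]] side [[ 593.8952 -204.2454]]
spout [[ 634.078  -196.5948]] dir 4.649298931618764 42.21673456019696
handle [[ 544.2129 -202.5345]]
jar side [[458.1613  63.7722]] lid side [[510.4439  -3.0572]] jar2 side [[442.9094 -65.5231]]
tinA side [450.2532 200.9553]
tinB side [573.7479 193.6664]
```

Call:
servo_tool(
  claw=[1, 1, 1, 1, 1, 1, 1, 1, 1, 1, 1, 1, 1, 1, 1, 1, 1],
  travel=[
    [0.263, -0.591, -0.067],
    [0.263, -0.591, -0.067],
    [0.263, -0.591, -0.067],
    [0.263, -0.591, -0.067],
    [0.263, -0.591, -0.067],
    [0.263, -0.591, -0.067],
    [0.263, -0.591, -0.067],
    [0.263, -0.591, -0.067],
    [0.263, -0.591, -0.067],
    [0.263, -0.591, -0.067],
    [0.263, -0.591, -0.067],
    [0.263, -0.591, -0.067],
    [0.263, -0.591, -0.067],
    [0.263, -0.591, -0.067],
    [0.263, -0.591, -0.067],
    [0, 0, 0],
    [0, 0, 0],
  ],
  turn=[
    [0, 0, -0.868],
    [0, 0, -0.868],
    [0, 0, -0.868],
    [0, 0, -0.868],
    [0, 0, -0.868],
    [0, 0, -0.868],
    [0, 0, -0.868],
    [0, 0, -0.868],
    [0, 0, -0.868],
    [0, 0, -0.868],
    [0, 0, -0.868],
    [0, 0, -0.868],
    [0, 0, -0.868],
    [0, 0, -0.868],
    [0, 0, -0.868],
    [0, 0, 0],
    [0, 0, 0],
  ],
  grip_force=40,
)

```text
time: 1.85
eef_pos: [0.4568, 0.0693, 0.1807]
tool_rot: [0.775, 0.632, -0.0, -0.001]
wrist_force: [-0.1, 0.7, -0.4]
grip_width: 0.996
grip_force: 0.0
```

Run:
```python
from h import *
p=ctrl.camera_params("wrist");im=ctrl.capture("wrist");cv2.imwrite("pics/w1.png",im[:,:,::-1])
print(p);np.save("w1.npy",p["pose"]);print(ctrl.read_state()["qpos"])
```

```text
{'fx': 348.1553883881153, 'fy': 348.1553883881153, 'cx': 315.73690223273303, 'cy': 195.8917067603582, 'pose': array([[ 0.9796, -0.1905, -0.0634,  0.4736],
       [-0.2007, -0.9319, -0.302 ,  0.147 ],
       [-0.0016,  0.3086, -0.9512,  0.3229],
       [ 0.    ,  0.    ,  0.    ,  1.    ]])}
[0.06   0.1992 1.8045 0.0007 1.139  0.2598]
```

View pics/w1.png

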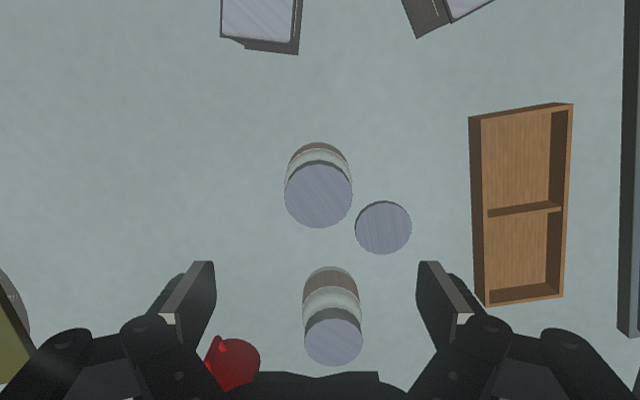

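The wrist view shows jar 1's lid at about (319,195), the loose lid at (383,227), the second jar at (334,342) and the carton on the right. I'll compare these with the top camera estimates.

Run:
```python
from h import *
p=dict(ctrl.camera_params("wrist"));p["pose"]=np.load("w1.npy")
im=cv2.imread("pics/w1.png").astype(int);b,g,r=im[...,0],im[...,1],im[...,2]
lav=cv2.morphologyEx(((b-g>6)&(b>95)).astype(np.uint8),cv2.MORPH_OPEN,np.ones((3,3)))
for box in [(270,130,350,240),(300,300,370,375)]: rects(lav,.084,*box,cam=p)
rects(lav,.01,352,195,420,260,cam=p)
q=ray(p,[(469,115),(573,103),(563,297),(486,306)],.026)*1000;print("carton",q,q.mean(0))
q=ray(p,[(220,8),(222,36),(294,41)],.086)*1000;print("tinA near edge",q)
```

```text
0.084 px [318. 196.] rect c 458.3 70.5 size [47.9 46.3] ang 80.1 circ 459.1 70.1 24.3
0.084 px [333. 342.] rect c 446.1 -58.3 size [47.3 48. ] ang 10.2 circ 446.2 -58.4 24.3
0.01 px [383. 229.] rect c 510.3 1.6 size [53.1 52.8] ang 80.5 circ 510.2 1.2 27.2
carton [[593.0999  96.5562]
 [677.6823  89.107 ]
 [672.1638 -99.1898]
 [597.0858 -94.5319]] [635.008   -2.0146]
tinA near edge [[424.7752 201.3078]
 [421.5658 186.0359]
 [464.8794 174.2317]]
```

Call:
servo_tool(
  claw=[1, 1, 1, 1, 1, 1, 1, 1, 0, 0, 0, 0, 0, 0, 0],
  travel=[
    [0.02, 0.01, -0.48],
    [0, 0, -0.48],
    [0, 0, -0.48],
    [0, 0, -0.48],
    [0, 0, -0.48],
    [0, 0, -0.3],
    [0, 0, -0.2],
    [0, 0, 0],
    [0, 0, 0],
    [0, 0, 0],
    [0, 0, 0],
    [0, 0, 0],
    [0, 0, 0],
    [0, 0, 0],
    [0, 0, 0],
  ],
  turn=[
    [0, 0, 0],
    [0, 0, 0],
    [0, 0, 0],
    [0, 0, 0],
    [0, 0, 0],
    [0, 0, 0],
    [0, 0, 0],
    [0, 0, 0],
    [0, 0, 0],
    [0, 0, 0],
    [0, 0, 0],
    [0, 0, 0],
    [0, 0, 0],
    [0, 0, 0],
    [0, 0, 0],
  ],
)

```text
time: 3.4
eef_pos: [0.4587, 0.0705, 0.0372]
tool_rot: [0.774, 0.633, 0.001, 0.0]
wrist_force: [-1.6, 1.4, 5.5]
grip_width: 0.631
grip_force: 42.2
```

Call:
servo_tool(
  claw=[0, 0, 0, 0, 0, 0, 0, 0, 0, 0, 0, 0, 0, 0, 0, 0, 0, 0, 0, 0],
  travel=[
    [0, 0, 0.3],
    [0, 0, 0.6],
    [0, 0, 0.8],
    [0, 0, 0.8],
    [0, 0, 0.5],
    [0.006, -0.4, 0],
    [0.006, -0.7, 0],
    [0.006, -0.75, 0],
    [0.006, -0.75, 0],
    [0.006, -0.75, 0],
    [0.006, -0.75, 0],
    [0.006, -0.75, 0],
    [0.006, -0.75, 0],
    [0.006, -0.75, 0],
    [0.006, -0.75, 0],
    [0.006, -0.75, 0],
    [0.006, -0.75, 0],
    [0.006, -0.75, 0],
    [0.006, -0.45, 0],
    [0.006, -0.15, 0],
  ],
  turn=[
    [0, 0, 0],
    [0, 0, 0],
    [0, 0, 0],
    [0, 0, 0],
    [0, 0, 0],
    [0, 0, 0],
    [0, 0, 0],
    [0, 0, 0],
    [0, 0, 0],
    [0, 0, 0],
    [0, 0, 0],
    [0, 0, 0],
    [0, 0, 0],
    [0, 0, 0],
    [0, 0, 0],
    [0, 0, 0],
    [0, 0, 0],
    [0, 0, 0],
    [0, 0, 0],
    [0, 0, 0],
  ],
)

```text
time: 5.4
eef_pos: [0.4619, -0.43, 0.1855]
tool_rot: [0.775, 0.632, -0.0, 0.0]
wrist_force: [-0.1, 0.0, -2.7]
grip_width: 0.63
grip_force: 44.4
```

Run:
```python
from h import *
p=ctrl.camera_params("wrist");im=ctrl.capture("wrist");cv2.imwrite("pics/w2.png",im[:,:,::-1])
np.save("w2.npy",p["pose"]);s=ctrl.read_state();print(s["eef_pos"],s["grip_width"],s["wrist_force"])
```

```text
[ 0.4621 -0.4297  0.1855] 0.6297902509391213 [ 0.6575 -1.426  -2.416 ]
```

View pics/w2.png

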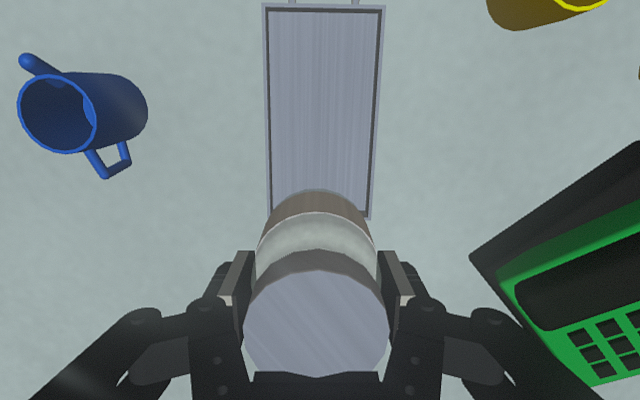

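Jar 1 is held over the pan. The pan's rim corners show at (263,4) and (385,7), with the right edge reaching (368,218).

Run:
```python
from h import *
p=dict(ctrl.camera_params("wrist"));p["pose"]=np.load("w2.npy")
q=ray(p,[(263,4),(385,7),(270,200),(369,218),(470,255)],.022)*1000;print(q)
m=(q[0]+q[1])/2;d=q[1]-q[0];print(m,np.linalg.norm(d),np.degrees(np.arctan2(d[1],d[0])))
u=np.array([d[1],-d[0]])/np.linalg.norm(d);print("centre",m+u*91,"slots",m+u*46,m+u*136)
```

```text
[[ 449.9019 -286.5323]
 [ 543.1345 -307.9074]
 [ 416.1023 -444.9579]
 [ 503.1836 -481.1925]
 [ 593.7954 -539.501 ]]
[ 496.5182 -297.2198] 95.65148194162266 -12.912825415836128
centre [ 476.1826 -385.9185] slots [ 486.2386 -342.0565] [ 466.1265 -429.7805]
```

Call:
servo_tool(
  claw=[0, 0, 0, 0, 0, 0, 0, 0, 0, 0, 0],
  travel=[
    [0.06, 0.01, -0.3],
    [0, 0, -0.5],
    [0, 0, -0.5],
    [0, 0, -0.5],
    [0, 0, -0.5],
    [0, 0, -0.3],
    [0, 0, -0.12],
    [0, 0, -0.08],
    [0, 0, -0.06],
    [0, 0, 0],
    [0, 0, 0],
  ],
  turn=[
    [0, 0, 0],
    [0, 0, 0],
    [0, 0, 0],
    [0, 0, 0],
    [0, 0, 0],
    [0, 0, 0],
    [0, 0, 0],
    [0, 0, 0],
    [0, 0, 0],
    [0, 0, 0],
    [0, 0, 0],
  ],
)

```text
time: 6.55
eef_pos: [0.466, -0.4271, 0.0439]
tool_rot: [0.774, 0.633, 0.0, 0.001]
wrist_force: [0.9, 0.5, -2.0]
grip_width: 0.635
grip_force: 44.4
```

Call:
servo_tool(
  claw=[0, 0, 0, 0, 0.7, 0.8, 1, 1, 1, 1, 1],
  travel=[
    [0, -0.03, -0.03],
    [0, 0, -0.03],
    [0, 0, -0.015],
    [0, 0, 0],
    [0, 0, 0],
    [0, 0, 0],
    [0, 0, 0],
    [0, 0, 0],
    [0, 0, 0.3],
    [0, 0, 0.6],
    [0, 0, 0.6],
  ],
  turn=[
    [0, 0, 0],
    [0, 0, 0],
    [0, 0, 0],
    [0, 0, 0],
    [0, 0, 0],
    [0, 0, 0],
    [0, 0, 0],
    [0, 0, 0],
    [0, 0, 0],
    [0, 0, 0],
    [0, 0, 0],
  ],
)

```text
time: 7.65
eef_pos: [0.465, -0.4277, 0.1141]
tool_rot: [0.774, 0.633, -0.0, -0.001]
wrist_force: [0.1, 0.8, 0.5]
grip_width: 1.001
grip_force: 0.0
```

Call:
servo_tool(
  claw=[1, 1, 1, 1, 1, 1, 1, 1, 1, 1, 1, 1, 1, 1, 1],
  travel=[
    [0, 0, 0.6],
    [-0.03, 0.4, 0.6],
    [-0.03, 0.6, 0],
    [-0.03, 0.7, 0],
    [-0.03, 0.7, 0],
    [-0.03, 0.7, 0],
    [-0.04, 0.7, 0],
    [-0.04, 0.7, 0],
    [-0.04, 0.7, 0],
    [-0.04, 0.7, 0],
    [-0.04, 0.7, 0],
    [-0.04, 0.5, 0],
    [0, 0.27, 0],
    [0, 0, -0.4],
    [0, 0, -0.4],
  ],
  turn=[
    [0, 0, 0],
    [0, 0, 0],
    [0, 0, 0],
    [0, 0, 0],
    [0, 0, 0],
    [0, 0, 0],
    [0, 0, 0],
    [0, 0, 0],
    [0, 0, 0],
    [0, 0, 0],
    [0, 0, 0],
    [0, 0, 0],
    [0, 0, 0],
    [0, 0, 0],
    [0, 0, 0],
  ],
)

```text
time: 9.15
eef_pos: [0.4473, -0.0598, 0.1346]
tool_rot: [0.774, 0.634, 0.001, 0.001]
wrist_force: [0.1, -0.2, -0.6]
grip_width: 1.003
grip_force: 0.0
```

Call:
servo_tool(
  claw=[1, 1, 1, 1, 1, 1, 1, 0, 0, 0, 0, 0, 0, 0],
  travel=[
    [-0.03, 0.01, -0.4],
    [0, 0, -0.5],
    [0, 0, -0.5],
    [0, 0, -0.3],
    [0, 0, -0.15],
    [0, 0, -0.08],
    [0, 0, 0],
    [0, 0, 0],
    [0, 0, 0],
    [0, 0, 0],
    [0, 0, 0],
    [0, 0, 0],
    [0, 0, 0],
    [0, 0, 0],
  ],
  turn=[
    [0, 0, 0],
    [0, 0, 0],
    [0, 0, 0],
    [0, 0, 0],
    [0, 0, 0],
    [0, 0, 0],
    [0, 0, 0],
    [0, 0, 0],
    [0, 0, 0],
    [0, 0, 0],
    [0, 0, 0],
    [0, 0, 0],
    [0, 0, 0],
    [0, 0, 0],
  ],
)

```text
time: 10.55
eef_pos: [0.4454, -0.0595, 0.039]
tool_rot: [0.774, 0.633, 0.001, 0.001]
wrist_force: [-0.4, -0.0, 4.9]
grip_width: 0.627
grip_force: 41.2
```

Call:
servo_tool(
  claw=[0, 0, 0, 0, 0, 0, 0, 0, 0, 0, 0, 0, 0, 0, 0, 0, 0, 0, 0, 0],
  travel=[
    [0, 0, 0.3],
    [0, 0, 0.6],
    [0, 0, 0.8],
    [0, 0, 0.8],
    [0, 0, 0.5],
    [0.08, -0.33, 0],
    [0.08, -0.6, 0],
    [0.08, -0.7, 0],
    [0.08, -0.7, 0],
    [0.08, -0.7, 0],
    [0.08, -0.7, 0],
    [0.08, -0.7, 0],
    [0.08, -0.6, 0],
    [0.08, -0.4, 0],
    [0.07, -0.2, 0],
    [0, 0, -0.4],
    [0, 0, -0.5],
    [0, 0, -0.5],
    [0, 0, -0.5],
    [0, 0, -0.2],
  ],
  turn=[
    [0, 0, 0],
    [0, 0, 0],
    [0, 0, 0],
    [0, 0, 0],
    [0, 0, 0],
    [0, 0, 0],
    [0, 0, 0],
    [0, 0, 0],
    [0, 0, 0],
    [0, 0, 0],
    [0, 0, 0],
    [0, 0, 0],
    [0, 0, 0],
    [0, 0, 0],
    [0, 0, 0],
    [0, 0, 0],
    [0, 0, 0],
    [0, 0, 0],
    [0, 0, 0],
    [0, 0, 0],
  ],
)

```text
time: 12.55
eef_pos: [0.4824, -0.3386, 0.0804]
tool_rot: [0.774, 0.633, -0.0, -0.003]
wrist_force: [-0.3, 0.6, -2.3]
grip_width: 0.625
grip_force: 44.1
```

Call:
servo_tool(
  claw=[0, 0, 0, 0, 0, 0],
  travel=[
    [0.03, -0.03, -0.4],
    [0, 0, -0.2],
    [0, 0, -0.1],
    [0, 0, -0.04],
    [0, 0, 0],
    [0, 0, 0],
  ],
  turn=[
    [0, 0, 0],
    [0, 0, 0],
    [0, 0, 0],
    [0, 0, 0],
    [0, 0, 0],
    [0, 0, 0],
  ],
)

```text
time: 13.15
eef_pos: [0.486, -0.3426, 0.0466]
tool_rot: [0.774, 0.633, 0.0, 0.001]
wrist_force: [0.0, 0.6, -2.5]
grip_width: 0.633
grip_force: 44.1
```

Call:
servo_tool(
  claw=[0, 0, 0, 0, 0.7, 0.8, 1, 1, 1, 1, 1, 1, 1],
  travel=[
    [0, 0, -0.04],
    [0, 0, -0.03],
    [0, 0, -0.015],
    [0, 0, 0],
    [0, 0, 0],
    [0, 0, 0],
    [0, 0, 0],
    [0, 0, 0],
    [0, 0, 0.3],
    [0, 0, 0.6],
    [0, 0, 0.7],
    [0, 0, 0.8],
    [0, 0, 0.7],
  ],
  turn=[
    [0, 0, 0],
    [0, 0, 0],
    [0, 0, 0],
    [0, 0, 0],
    [0, 0, 0],
    [0, 0, 0],
    [0, 0, 0],
    [0, 0, 0],
    [0, 0, 0],
    [0, 0, 0],
    [0, 0, 0],
    [0, 0, 0],
    [0, 0, 0],
  ],
)

```text
time: 14.45
eef_pos: [0.4856, -0.3423, 0.1984]
tool_rot: [0.774, 0.633, 0.0, 0.0]
wrist_force: [0.6, 0.3, -0.7]
grip_width: 1.001
grip_force: 0.0
```

Call:
servo_tool(
  claw=[1, 1, 1, 1, 1, 1, 1, 1, 1, 1, 1, 1, 1, 1, 1, 1, 1, 1, 1, 1],
  travel=[
    [0.11, 0.15, 0],
    [0.11, 0.15, 0],
    [0.11, 0.15, 0],
    [0.11, 0.15, 0],
    [0.11, 0.15, 0],
    [0.11, 0.15, 0],
    [0.11, 0.15, 0],
    [0.11, 0.15, 0],
    [0.11, 0.15, 0],
    [0.11, 0.15, 0],
    [0.11, 0.15, 0],
    [0.11, 0.15, 0],
    [0.11, 0.15, 0],
    [0.11, 0.15, 0],
    [0.11, 0.15, 0],
    [0.11, 0.15, 0],
    [0.11, 0.15, 0],
    [0.11, 0.15, 0],
    [0.12, 0.15, 0],
    [0, 0, 0],
  ],
  turn=[
    [0, 0, 0.97],
    [0, 0, 0.97],
    [0, 0, 0.97],
    [0, 0, 0.97],
    [0, 0, 0.97],
    [0, 0, 0.97],
    [0, 0, 0.97],
    [0, 0, 0.97],
    [0, 0, 0.97],
    [0, 0, 0.97],
    [0, 0, 0.97],
    [0, 0, 0.97],
    [0, 0, 0.97],
    [0, 0, 0.97],
    [0, 0, 0.97],
    [0, 0, 0.97],
    [0, 0, 0.97],
    [0, 0, 0.97],
    [0, 0, 0.97],
    [0, 0, 0],
  ],
)

```text
time: 16.45
eef_pos: [0.5911, -0.1989, 0.1964]
tool_rot: [-0.037, 0.999, 0.0, 0.0]
wrist_force: [-0.4, -0.4, -0.0]
grip_width: 1.001
grip_force: 0.0
```

Run:
```python
from h import *
p=ctrl.camera_params("wrist");im=ctrl.capture("wrist")
t=ctrl.capture("top")
np.save("w3.npy",p["pose"]);s=ctrl.read_state();print(s["eef_pos"],s["tool_rot"],s["qpos"])
cv2.imwrite("pics/w3.png",np.vstack([im[:,:,::-1],cv2.resize(t[120:245,330:530,::-1],(640,400))[:200]]) if 0 else im[:,:,::-1]);cv2.imwrite("pics/t3.png",t[:,:,::-1])
```

```text
[ 0.5903 -0.1998  0.1964] [-0.0352  0.9994 -0.0001 -0.0003] [-0.3939  0.4     1.4508 -0.0004  1.2912 -2.035 ]
```

View pics/w3.png

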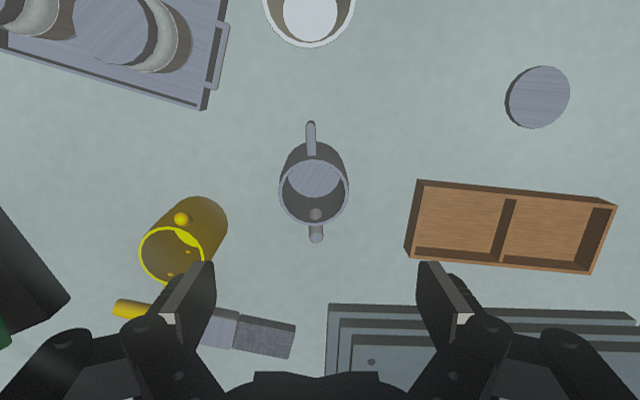

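Jug rim centre at about (314,191), spout tip (316,240), handle end (311,122). Both jars are upright in the pan, and the yellow jug is near the left finger.

Run:
```python
from h import *
p=dict(ctrl.camera_params("wrist"));p["pose"]=np.load("w3.npy")
c=ray(p,(314,191.5),.076)[0]*1000;s=ray(p,(316.5,240),.081)[0]*1000;h=ray(p,(311,122),.06)[0]*1000
print(c,s,h,np.degrees(np.arctan2(*(s-h)[::-1])),"yellow rim right/front",ray(p,[(227,215),(205,250)],[.02,.076][1])*1000)
t=cv2.imread("pics/t3.png").astype(int);b,g,r=t[...,0],t[...,1],t[...,2]
rects(t.sum(2)<330,.018,140,185,205,255)
```

```text
[ 594.2855 -199.9298] [ 633.6673 -195.0621] [ 542.2956 -206.0819] 6.876872875578484 yellow rim right/front [[ 619.1983 -268.5513]
 [ 651.9014 -287.0437]]
0.018 px [171. 222.] rect c 455.9 366.9 size [108.7 126.6] ang 83.0 circ 455.9 367.8 81.3
```

Call:
servo_tool(
  claw=[1, 1, 1, 1, 1, 1, 1, 1, 1, 0, 0, 0, 0, 0, 0, 0],
  travel=[
    [0.05, 0, -0.4],
    [0, 0, -0.6],
    [0, 0, -0.6],
    [0, 0, -0.6],
    [0, 0, -0.5],
    [0, 0, -0.4],
    [0, 0, -0.2],
    [0, 0, -0.05],
    [0, 0, 0],
    [0, 0, 0],
    [0, 0, 0],
    [0, 0, 0],
    [0, 0, 0],
    [0, 0, 0],
    [0, 0, 0],
    [0, 0, 0],
  ],
  turn=[
    [0, 0, 0.35],
    [0, 0, 0],
    [0, 0, 0],
    [0, 0, 0],
    [0, 0, 0],
    [0, 0, 0],
    [0, 0, 0],
    [0, 0, 0],
    [0, 0, 0],
    [0, 0, 0],
    [0, 0, 0],
    [0, 0, 0],
    [0, 0, 0],
    [0, 0, 0],
    [0, 0, 0],
    [0, 0, 0],
  ],
)

```text
time: 18.15
eef_pos: [0.5941, -0.2003, 0.0309]
tool_rot: [-0.054, 0.999, -0.001, 0.001]
wrist_force: [-1.5, -1.3, 4.8]
grip_width: 0.696
grip_force: 42.9
```

Call:
servo_tool(
  claw=[0, 0, 0, 0, 0, 0, 0, 0, 0, 0, 0, 0, 0, 0, 0, 0, 0, 0, 0, 0],
  travel=[
    [0, 0, 0.3],
    [0, 0, 0.6],
    [0, 0, 0.8],
    [0, 0, 0.8],
    [0, 0, 0.6],
    [-0.18, 0.4, 0.2],
    [-0.18, 0.7, 0],
    [-0.18, 0.8, 0],
    [-0.18, 0.8, 0],
    [-0.18, 0.85, 0],
    [-0.18, 0.85, 0],
    [-0.18, 0.85, 0],
    [-0.18, 0.85, 0],
    [-0.18, 0.85, 0],
    [-0.18, 0.85, 0],
    [-0.18, 0.85, 0],
    [-0.18, 0.85, 0],
    [-0.18, 0.8, 0],
    [-0.18, 0.65, 0],
    [-0.16, 0.34, 0],
  ],
  turn=[
    [0, 0, 0],
    [0, 0, 0],
    [0, 0, 0],
    [0, 0, 0],
    [0, 0, 0],
    [0, 0, -0.15],
    [0, 0, -0.15],
    [0, 0, -0.15],
    [0, 0, -0.15],
    [0, 0, -0.15],
    [0, 0, -0.15],
    [0, 0, -0.15],
    [0, 0, -0.15],
    [0, 0, -0.15],
    [0, 0, -0.15],
    [0, 0, -0.15],
    [0, 0, -0.15],
    [0, 0, -0.15],
    [0, 0, -0.15],
    [0, 0, -0.15],
  ],
)

```text
time: 20.15
eef_pos: [0.4582, 0.3677, 0.1943]
tool_rot: [0.058, 0.998, 0.001, 0.0]
wrist_force: [0.2, -1.4, -2.5]
grip_width: 0.69
grip_force: 44.0
```

Run:
```python
from h import *
p=ctrl.camera_params("wrist");im=ctrl.capture("wrist")
np.save("w4.npy",p["pose"]);s=ctrl.read_state();print(s["eef_pos"],s["tool_rot"],s["qpos"])
cv2.imwrite("pics/w4.png",im[:,:,::-1])
```

```text
[0.4569 0.3694 0.1942] [ 0.058   0.9983  0.0016 -0.0005] [ 0.606   0.3531  1.5342  0.0034  1.2532 -0.8498]
```

View pics/w4.png

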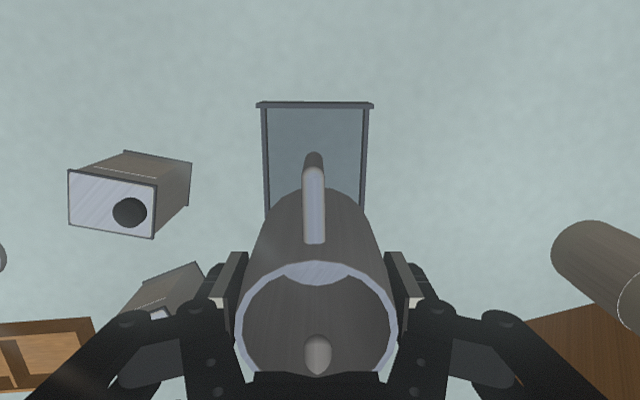

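The jug is held over the bay. The back wall's top edge runs from (256,104) to (374,104), and the side walls are at columns 265 and 365 or so.

Run:
```python
from h import *
p=dict(ctrl.camera_params("wrist"));p["pose"]=np.load("w4.npy");print(p["pose"][:,3])
for z in(.04,):
    q=ray(p,[(256,102),(374,102),(257,108),(372,108)],z)*1000;print(q,np.linalg.norm(q[0]-q[1]))
q=ray(p,[(261.5,112),(369,112),(264.5,205),(364,205)],.018)*1000;print("side walls top outer",q,(q[0]+q[1])/2,(q[2]+q[3])/2,np.linalg.norm(q[0]-q[1]),np.linalg.norm(q[2]-q[3]))
```

```text
[0.3803 0.3769 0.3364 1.    ]
[[389.3888 326.7461]
 [400.7391 423.211 ]
 [394.221  326.7548]
 [405.342  421.2524]] 97.13037495812162
side walls top outer [[399.1458 326.4336]
 [410.3531 421.6523]
 [486.316  314.8568]
 [497.6326 410.6861]] [404.7494 374.0429] [491.9743 362.7714] 95.87591873114928 96.49524829940493
```

Call:
servo_tool(
  claw=[0, 0, 0, 0, 0, 0, 0, 0, 0, 0, 0],
  travel=[
    [0.1, -0.06, -0.3],
    [0, 0, -0.6],
    [0, 0, -0.6],
    [0, 0, -0.6],
    [0, 0, -0.5],
    [0, 0, -0.3],
    [0, 0, -0.12],
    [0, 0, -0.06],
    [0, 0, 0],
    [0, 0, 0],
    [0, 0, 0],
  ],
  turn=[
    [0, 0, 0],
    [0, 0, 0],
    [0, 0, 0],
    [0, 0, 0],
    [0, 0, 0],
    [0, 0, 0],
    [0, 0, 0],
    [0, 0, 0],
    [0, 0, 0],
    [0, 0, 0],
    [0, 0, 0],
  ],
)

```text
time: 21.3
eef_pos: [0.4647, 0.3621, 0.0411]
tool_rot: [0.059, 0.998, 0.001, 0.001]
wrist_force: [0.9, 0.7, -2.0]
grip_width: 0.694
grip_force: 44.0
```

Call:
servo_tool(
  claw=[0, 0, 0, 0, 0, 0],
  travel=[
    [-0.05, 0.08, -0.05],
    [0, 0, -0.04],
    [0, 0, -0.03],
    [0, 0, -0.02],
    [0, 0, 0],
    [0, 0, 0],
  ],
  turn=[
    [0, 0, 0],
    [0, 0, 0],
    [0, 0, 0],
    [0, 0, 0],
    [0, 0, 0],
    [0, 0, 0],
  ],
)

```text
time: 21.9
eef_pos: [0.4616, 0.3657, 0.033]
tool_rot: [0.059, 0.998, -0.0, -0.0]
wrist_force: [0.0, -0.0, -1.3]
grip_width: 0.699
grip_force: 44.0
```

Call:
servo_tool(
  claw=[0, 0, 0, 0.75, 0.85, 1, 1, 1, 1, 1, 1, 1, 1],
  travel=[
    [0, 0, -0.01],
    [0, 0, -0.01],
    [0, 0, 0],
    [0, 0, 0],
    [0, 0, 0],
    [0, 0, 0],
    [0, 0, 0],
    [0, 0, 0.3],
    [0, 0, 0.5],
    [0, 0, 0.7],
    [0, 0, 0.8],
    [0, 0, 0.7],
    [0, 0, 0.4],
  ],
  turn=[
    [0, 0, 0],
    [0, 0, 0],
    [0, 0, 0],
    [0, 0, 0],
    [0, 0, 0],
    [0, 0, 0],
    [0, 0, 0],
    [0, 0, 0],
    [0, 0, 0],
    [0, 0, 0],
    [0, 0, 0],
    [0, 0, 0],
    [0, 0, 0],
  ],
)

```text
time: 23.2
eef_pos: [0.4628, 0.3665, 0.2054]
tool_rot: [0.059, 0.998, 0.001, 0.002]
wrist_force: [0.3, -0.4, -0.5]
grip_width: 0.999
grip_force: 0.0
```

Call:
servo_tool(
  claw=[1, 1, 1, 1, 1, 1, 1, 1, 1, 1, 1, 1, 1, 1, 1, 1, 1, 1, 1, 1],
  travel=[
    [-0.014, -0.172, 0],
    [-0.014, -0.172, 0],
    [-0.014, -0.172, 0],
    [-0.014, -0.172, 0],
    [-0.014, -0.172, 0],
    [-0.014, -0.172, 0],
    [-0.014, -0.172, 0],
    [-0.014, -0.172, 0],
    [-0.014, -0.172, 0],
    [-0.014, -0.172, 0],
    [-0.014, -0.172, 0],
    [-0.014, -0.172, 0],
    [-0.014, -0.172, 0],
    [-0.014, -0.172, 0],
    [-0.014, -0.172, 0],
    [-0.014, -0.172, 0],
    [-0.014, -0.172, 0],
    [-0.014, -0.172, 0],
    [0, 0, 0],
    [0, 0, 0],
  ],
  turn=[
    [0, 0, -0.975],
    [0, 0, -0.975],
    [0, 0, -0.975],
    [0, 0, -0.975],
    [0, 0, -0.975],
    [0, 0, -0.975],
    [0, 0, -0.975],
    [0, 0, -0.975],
    [0, 0, -0.975],
    [0, 0, -0.975],
    [0, 0, -0.975],
    [0, 0, -0.975],
    [0, 0, -0.975],
    [0, 0, -0.975],
    [0, 0, -0.975],
    [0, 0, -0.975],
    [0, 0, -0.975],
    [0, 0, -0.975],
    [0, 0, 0],
    [0, 0, 0],
  ],
)

```text
time: 25.2
eef_pos: [0.449, 0.211, 0.202]
tool_rot: [0.805, 0.593, 0.0, -0.0]
wrist_force: [0.4, -0.5, -0.1]
grip_width: 1.0
grip_force: 0.0
```

Run:
```python
from h import *
p=ctrl.camera_params("wrist");im=ctrl.capture("wrist")
np.save("w5.npy",p["pose"]);s=ctrl.read_state();print(s["eef_pos"],s["tool_rot"],s["qpos"])
cv2.imwrite("pics/w5.png",im[:,:,::-1])
t=im[:,:,::-1].astype(int);b,g,r=t[...,0],t[...,1],t[...,2]
q=dict(p);q["pose"]=np.load("w5.npy")
rects(cv2.morphologyEx(((b-g>5)&(b>115)).astype(np.uint8),cv2.MORPH_OPEN,np.ones((3,3))),.086,200,60,440,300,cam=q,amin=800)
```

```text
[0.4491 0.2112 0.2021] [ 0.8049  0.5934  0.0002 -0.0001] [0.3542 0.2233 1.7086 0.0003 1.2094 0.6543]
0.086 px [318. 183.] rect c 451.2 211.5 size [60. 39.] ang 72.5 circ 451.3 211.4 35.3
```

View pics/w5.png

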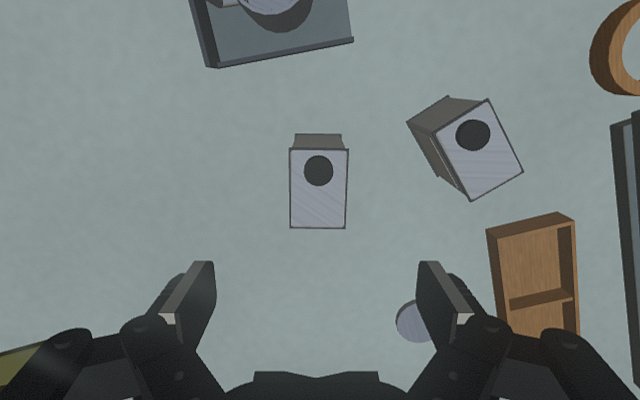

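Tin A is at (318,188), square to the fingers. The jug's body shows in the bay at the top edge of the picture.

Call:
servo_tool(
  claw=[1, 1, 1, 1, 1, 1, 1, 1, 1, 0, 0, 0, 0, 0, 0, 0, 0],
  travel=[
    [0.03, 0, -0.4],
    [0, 0, -0.6],
    [0, 0, -0.6],
    [0, 0, -0.6],
    [0, 0, -0.5],
    [0, 0, -0.3],
    [0, 0, -0.15],
    [0, 0, -0.05],
    [0, 0, 0],
    [0, 0, 0],
    [0, 0, 0],
    [0, 0, 0],
    [0, 0, 0],
    [0, 0, 0],
    [0, 0, 0],
    [0, 0, 0],
    [0, 0, 0],
  ],
  turn=[
    [0, 0, 0],
    [0, 0, 0],
    [0, 0, 0],
    [0, 0, 0],
    [0, 0, 0],
    [0, 0, 0],
    [0, 0, 0],
    [0, 0, 0],
    [0, 0, 0],
    [0, 0, 0],
    [0, 0, 0],
    [0, 0, 0],
    [0, 0, 0],
    [0, 0, 0],
    [0, 0, 0],
    [0, 0, 0],
    [0, 0, 0],
  ],
)

```text
time: 26.95
eef_pos: [0.4509, 0.2111, 0.0429]
tool_rot: [0.805, 0.593, 0.001, 0.0]
wrist_force: [-2.2, -0.2, 6.0]
grip_width: 0.51
grip_force: 41.3
```

Call:
servo_tool(
  claw=[0, 0, 0, 0, 0, 0, 0, 0, 0, 0, 0, 0, 0, 0, 0, 0, 0, 0, 0, 0],
  travel=[
    [0, 0, 0.3],
    [0, 0, 0.6],
    [0, 0, 0.8],
    [0, 0, 0.8],
    [0, 0, 0.5],
    [0.282, -0.402, 0],
    [0.282, -0.402, 0],
    [0.282, -0.402, 0],
    [0.282, -0.402, 0],
    [0.282, -0.402, 0],
    [0.282, -0.402, 0],
    [0.282, -0.402, 0],
    [0.282, -0.402, 0],
    [0.282, -0.402, 0],
    [0.282, -0.402, 0],
    [0.282, -0.402, 0],
    [0.282, -0.402, 0],
    [0.282, -0.402, 0],
    [0, 0, 0],
    [0, 0, 0],
  ],
  turn=[
    [0, 0, 0],
    [0, 0, 0],
    [0, 0, 0],
    [0, 0, 0],
    [0, 0, 0],
    [0, 0, 0.214],
    [0, 0, 0.214],
    [0, 0, 0.214],
    [0, 0, 0.214],
    [0, 0, 0.214],
    [0, 0, 0.214],
    [0, 0, 0.214],
    [0, 0, 0.214],
    [0, 0, 0.214],
    [0, 0, 0.214],
    [0, 0, 0.214],
    [0, 0, 0.214],
    [0, 0, 0.214],
    [0, 0, 0],
    [0, 0, 0],
  ],
)

```text
time: 28.95
eef_pos: [0.6331, -0.0507, 0.191]
tool_rot: [0.716, 0.698, -0.001, -0.001]
wrist_force: [-0.6, 0.5, -2.5]
grip_width: 0.509
grip_force: 41.6
```

Run:
```python
from h import *
p=ctrl.camera_params("wrist");im=ctrl.capture("wrist");T=np.array(p["pose"])
np.save("w6.npy",T);s=ctrl.read_state();print(s["eef_pos"],s["tool_rot"])
cv2.imwrite("pics/w6.png",im[:,:,::-1])
```

```text
[ 0.6327 -0.0501  0.1912] [ 0.7157  0.6984 -0.0006 -0.0012]
```

View pics/w6.png

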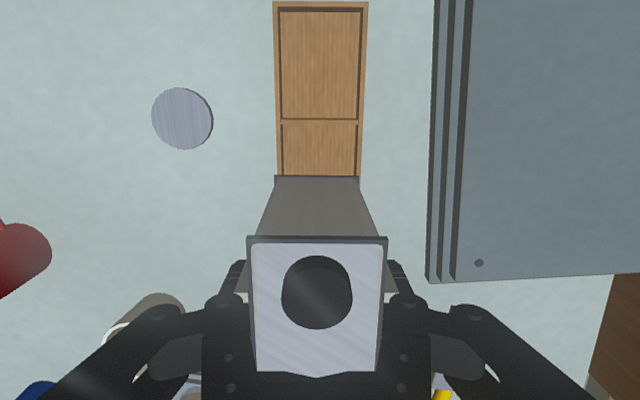

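Run:
```python
from h import *
p=dict(ctrl.camera_params("wrist"));p["pose"]=np.load("w6.npy")
q=ray(p,[(273,2),(369,2)],.026)*1000;d=q[1]-q[0];print("end",q,q.mean(0),np.linalg.norm(d),np.degrees(np.arctan2(d[1],d[0])))
q=ray(p,[(280,121),(362,121)],.026)*1000;print("div",q,q.mean(0))
print("stack",ray(p,[(428,280),(437,0)],0.0)*1000, ray(p,[(428,280)],.05)*1000)
```

```text
end [[603.3038  90.0579]
 [678.7161  88.0538]] [641.01    89.0559] 75.43884186988801 -1.522269084061395
div [[603.5061  -1.9041]
 [674.5878  -3.7356]] [639.0469  -2.8199]
stack [[ 752.297  -178.8151]
 [ 740.068    93.0735]] [[ 734.8684 -147.7088]]
```

Call:
servo_tool(
  claw=[0, 0, 0, 0, 0, 0, 0, 0, 0, 0],
  travel=[
    [0.07, 0, -0.3],
    [0, 0, -0.6],
    [0, 0, -0.6],
    [0, 0, -0.5],
    [0, 0, -0.4],
    [0, 0, -0.2],
    [0, 0, -0.1],
    [0, 0, -0.06],
    [0, 0, 0],
    [0, 0, 0],
  ],
  turn=[
    [0, 0, 0],
    [0, 0, 0],
    [0, 0, 0],
    [0, 0, 0],
    [0, 0, 0],
    [0, 0, 0],
    [0, 0, 0],
    [0, 0, 0],
    [0, 0, 0],
    [0, 0, 0],
  ],
)

```text
time: 30.0
eef_pos: [0.6381, -0.0505, 0.0551]
tool_rot: [0.715, 0.699, 0.001, 0.001]
wrist_force: [-0.3, 0.3, -2.8]
grip_width: 0.512
grip_force: 41.6
```

Call:
servo_tool(
  claw=[0, 0, 0, 0, 0, 0, 0.58, 0.68, 0.85, 1, 1, 1, 1, 1, 1, 1],
  travel=[
    [-0.02, 0, -0.06],
    [0, 0, -0.05],
    [0, 0, -0.04],
    [0, 0, -0.02],
    [0, 0, 0],
    [0, 0, 0],
    [0, 0, 0],
    [0, 0, 0],
    [0, 0, 0],
    [0, 0, 0],
    [0, 0, 0],
    [0, 0, 0.3],
    [0, 0, 0.6],
    [0, 0, 0.8],
    [0, 0, 0.8],
    [0, 0, 0.6],
  ],
  turn=[
    [0, 0, 0],
    [0, 0, 0],
    [0, 0, 0],
    [0, 0, 0],
    [0, 0, 0],
    [0, 0, 0],
    [0, 0, 0],
    [0, 0, 0],
    [0, 0, 0],
    [0, 0, 0],
    [0, 0, 0],
    [0, 0, 0],
    [0, 0, 0],
    [0, 0, 0],
    [0, 0, 0],
    [0, 0, 0],
  ],
)

```text
time: 31.6
eef_pos: [0.637, -0.0505, 0.2032]
tool_rot: [0.715, 0.699, 0.001, 0.001]
wrist_force: [0.0, 0.2, -0.1]
grip_width: 1.0
grip_force: 0.0
```

Call:
servo_tool(
  claw=[1, 1, 1, 1, 1, 1, 1, 1, 1, 1, 1, 1, 1, 1, 1],
  travel=[
    [-0.097, 0.389, 0],
    [-0.097, 0.389, 0],
    [-0.097, 0.389, 0],
    [-0.097, 0.389, 0],
    [-0.097, 0.389, 0],
    [-0.097, 0.389, 0],
    [-0.097, 0.389, 0],
    [-0.097, 0.389, 0],
    [-0.097, 0.389, 0],
    [-0.097, 0.389, 0],
    [-0.097, 0.389, 0],
    [-0.097, 0.389, 0],
    [-0.097, 0.389, 0],
    [0, 0, 0],
    [0, 0, 0],
  ],
  turn=[
    [0, 0, 0.25],
    [0, 0, 0.25],
    [0, 0, 0.25],
    [0, 0, 0.25],
    [0, 0, 0.25],
    [0, 0, 0.25],
    [0, 0, 0.25],
    [0, 0, 0.25],
    [0, 0, 0.25],
    [0, 0, 0.25],
    [0, 0, 0.25],
    [0, 0, 0.25],
    [0, 0, 0.25],
    [0, 0, 0],
    [0, 0, 0],
  ],
)

```text
time: 33.1
eef_pos: [0.5723, 0.2028, 0.1996]
tool_rot: [0.592, 0.806, -0.001, -0.0]
wrist_force: [0.6, -0.5, -0.2]
grip_width: 1.0
grip_force: 0.0
```

Run:
```python
from h import *
p=dict(ctrl.camera_params("wrist"));im=ctrl.capture("wrist")
s=ctrl.read_state();print(s["eef_pos"],s["tool_rot"],"phi",np.degrees(np.arctan2(2*s["tool_rot"][1]**2-1,2*s["tool_rot"][0]*s["tool_rot"][1])))
cv2.imwrite("pics/w7.png",im[:,:,::-1])
t=im[:,:,::-1].astype(int);b,g,r=t[...,0],t[...,1],t[...,2]
rects(cv2.morphologyEx(((b-g>5)&(b>115)).astype(np.uint8),cv2.MORPH_OPEN,np.ones((3,3))),.086,240,110,400,260,cam=p,amin=800)
```

```text
[0.5727 0.2023 0.1998] [ 0.5928  0.8053 -0.0007 -0.0002] phi 17.28640923559129
0.086 px [320. 186.] rect c 576.1 203.4 size [38.7 59.4] ang 16.2 circ 575.9 202.9 35.0
```

Call:
servo_tool(
  claw=[1, 1, 1, 1, 1, 1, 1, 1, 1, 0, 0, 0, 0, 0, 0, 0, 0],
  travel=[
    [0.04, 0.01, -0.4],
    [0, 0, -0.6],
    [0, 0, -0.6],
    [0, 0, -0.6],
    [0, 0, -0.4],
    [0, 0, -0.3],
    [0, 0, -0.15],
    [0, 0, -0.08],
    [0, 0, 0],
    [0, 0, 0],
    [0, 0, 0],
    [0, 0, 0],
    [0, 0, 0],
    [0, 0, 0],
    [0, 0, 0],
    [0, 0, 0],
    [0, 0, 0],
  ],
  turn=[
    [0, 0, -0.1],
    [0, 0, 0],
    [0, 0, 0],
    [0, 0, 0],
    [0, 0, 0],
    [0, 0, 0],
    [0, 0, 0],
    [0, 0, 0],
    [0, 0, 0],
    [0, 0, 0],
    [0, 0, 0],
    [0, 0, 0],
    [0, 0, 0],
    [0, 0, 0],
    [0, 0, 0],
    [0, 0, 0],
    [0, 0, 0],
  ],
)

```text
time: 34.85
eef_pos: [0.5757, 0.2031, 0.045]
tool_rot: [0.597, 0.802, 0.001, 0.0]
wrist_force: [-0.1, -0.5, 5.2]
grip_width: 0.51
grip_force: 41.7
```

Call:
servo_tool(
  claw=[0, 0, 0, 0, 0, 0, 0, 0, 0, 0, 0, 0, 0, 0, 0, 0, 0],
  travel=[
    [0, 0, 0.3],
    [0, 0, 0.6],
    [0, 0, 0.8],
    [0, 0, 0.8],
    [0, 0, 0.5],
    [0.126, -0.322, 0],
    [0.126, -0.322, 0],
    [0.126, -0.322, 0],
    [0.126, -0.322, 0],
    [0.126, -0.322, 0],
    [0.126, -0.322, 0],
    [0.126, -0.322, 0],
    [0.126, -0.322, 0],
    [0.126, -0.322, 0],
    [0.126, -0.322, 0],
    [0, 0, 0],
    [0, 0, 0],
  ],
  turn=[
    [0, 0, 0],
    [0, 0, 0],
    [0, 0, 0],
    [0, 0, 0],
    [0, 0, 0],
    [0, 0, -0.316],
    [0, 0, -0.316],
    [0, 0, -0.316],
    [0, 0, -0.316],
    [0, 0, -0.316],
    [0, 0, -0.316],
    [0, 0, -0.316],
    [0, 0, -0.316],
    [0, 0, -0.316],
    [0, 0, -0.316],
    [0, 0, 0],
    [0, 0, 0],
  ],
)

```text
time: 36.55
eef_pos: [0.6383, 0.0415, 0.194]
tool_rot: [0.716, 0.698, 0.0, -0.0]
wrist_force: [0.6, 1.2, -2.7]
grip_width: 0.508
grip_force: 41.5
```

Call:
servo_tool(
  claw=[0, 0, 0, 0, 0, 0, 0, 0, 0, 0],
  travel=[
    [0, 0, -0.3],
    [0, 0, -0.6],
    [0, 0, -0.6],
    [0, 0, -0.5],
    [0, 0, -0.4],
    [0, 0, -0.2],
    [0, 0, -0.1],
    [0, 0, -0.06],
    [0, 0, 0],
    [0, 0, 0],
  ],
  turn=[
    [0, 0, 0],
    [0, 0, 0],
    [0, 0, 0],
    [0, 0, 0],
    [0, 0, 0],
    [0, 0, 0],
    [0, 0, 0],
    [0, 0, 0],
    [0, 0, 0],
    [0, 0, 0],
  ],
)

```text
time: 37.55
eef_pos: [0.639, 0.042, 0.0571]
tool_rot: [0.716, 0.698, 0.001, 0.001]
wrist_force: [-0.0, -1.2, -2.0]
grip_width: 0.51
grip_force: 41.5
```

Call:
servo_tool(
  claw=[0, 0, 0, 0, 0, 0, 0.58, 0.68, 0.85, 1, 1, 1, 1, 1, 1, 1],
  travel=[
    [-0.02, 0, -0.06],
    [0, 0, -0.05],
    [0, 0, -0.04],
    [0, 0, -0.02],
    [0, 0, 0],
    [0, 0, 0],
    [0, 0, 0],
    [0, 0, 0],
    [0, 0, 0],
    [0, 0, 0],
    [0, 0, 0],
    [0, 0, 0.3],
    [0, 0, 0.6],
    [0, 0, 0.8],
    [0, 0, 0.8],
    [0, 0, 0.6],
  ],
  turn=[
    [0, 0, 0],
    [0, 0, 0],
    [0, 0, 0],
    [0, 0, 0],
    [0, 0, 0],
    [0, 0, 0],
    [0, 0, 0],
    [0, 0, 0],
    [0, 0, 0],
    [0, 0, 0],
    [0, 0, 0],
    [0, 0, 0],
    [0, 0, 0],
    [0, 0, 0],
    [0, 0, 0],
    [0, 0, 0],
  ],
)

```text
time: 39.15
eef_pos: [0.638, 0.042, 0.2052]
tool_rot: [0.716, 0.698, 0.001, 0.001]
wrist_force: [0.0, -0.5, 0.4]
grip_width: 1.0
grip_force: 0.0
```

Call:
servo_tool(
  claw=[1, 1, 1, 1, 1, 1, 1, 1, 1, 1],
  travel=[
    [-0.4, 0.4, 0.4],
    [-0.4, 0.4, 0.4],
    [-0.4, 0.4, 0.4],
    [-0.4, 0.4, 0.2],
    [-0.4, 0.3, 0],
    [-0.4, 0.3, 0],
    [-0.2, 0.1, 0],
    [0, 0, 0],
    [0, 0, 0],
    [0, 0, 0],
  ],
  turn=[
    [0, 0, 0],
    [0, 0, 0],
    [0, 0, 0],
    [0, 0, 0],
    [0, 0, 0],
    [0, 0, 0],
    [0, 0, 0],
    [0, 0, 0],
    [0, 0, 0],
    [0, 0, 0],
  ],
)

```text
time: 40.15
eef_pos: [0.5083, 0.1564, 0.2724]
tool_rot: [0.716, 0.698, 0.0, 0.0]
wrist_force: [0.0, -0.7, -0.4]
grip_width: 1.003
grip_force: 0.0
```

Run:
```python
from h import *
t=ctrl.capture("top");s=ctrl.capture("side")
f=lambda im:cv2.resize(im[:,:,::-1],(480,300),interpolation=cv2.INTER_AREA)
a=cv2.resize(t[120:270,130:530,::-1],(800,300),interpolation=cv2.INTER_CUBIC);b=cv2.resize(s[60:400,200:500+153,::-1] if 0 else s[80:400,210:637,::-1],(400,300))
w=ctrl.capture("wrist");c=cv2.resize(w[:,:,::-1],(400,300))
cv2.imwrite("pics/fin.png",np.vstack([a,np.hstack([b,c])]))
```

```text
(no output)
```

View pics/fin.png

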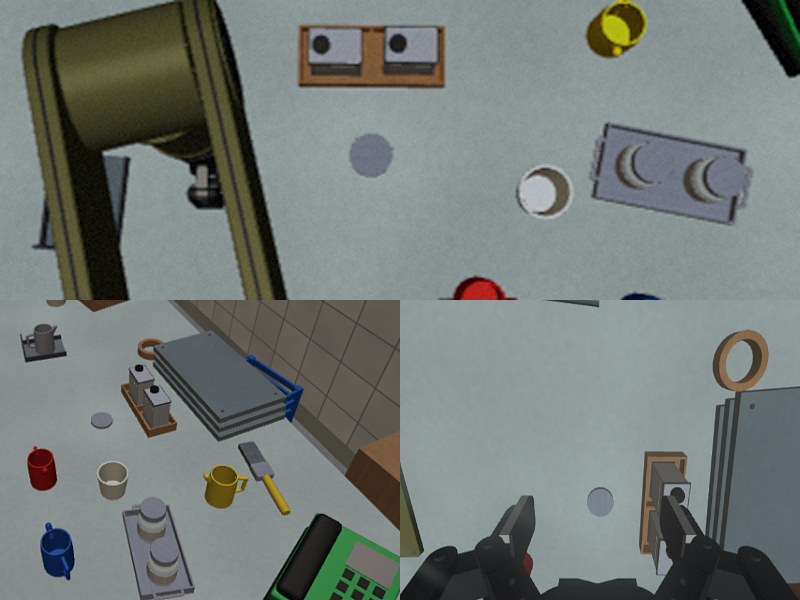

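The pictures show both jars in the pan, a tin in each carton cell, the jug upright in the bay with its spout outwards, and the cup where it was. Handing in.

```bash
python3 -c "
from bench import ctrl
print(ctrl.sign_off())"
```

```text
the job is handed in; nothing more can be done
None
```

I handed the job in at about 40 s of the 120 s allowed: both jars are in the pan, there is one tin in each carton cell, the jug is in the bay with its spout out, and the cup is untouched; the hand-in returned no verdict, so this rests on the final camera views.

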